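# Check the balance of a handled-bowl blank on the lathe: rest clear, index plunger held out

## Task

A handled-bowl blank is locked on the lathe spindle by the index plunger, and the tool rest is in the way of its lug. Flip the rest's clamp lever over to loosen it, swing the rest out towards you until it stands about square to the bed, and flip the lever back to clamp it; then pull the plunger's knob fully up and keep holding it up, clear of its hole, while the blank rolls by itself until the lug hangs straight down and still. Finish while still holding the knob up; do not touch the blank, do not let it hit the rest, and leave the other things where they lie.

Things in the scene. Friction and masses are not known exactly. Their poses are not given: they have to be found in the camera images.
- lathe: Grey mini lathe fixed to the bench. Origin on the bench top under the middle of the blank; x points away from the robot, y along the bed to the headstock, z up. Bed 800 x 120 mm, its top at 75 mm. Spindle axis: parallel to y, 200 mm up. Headstock: y = 95 to 300 mm, 140 mm wide, top at 285 mm; the index bracket on its end: y = 58 to 130 mm, 36 mm wide, top at 293 mm.
- spindle_center (a point): Point on the spindle axis in the middle of the blank, 200 mm above the bench; axes as lathe.
- blank: Bowl blank in the chuck: wooden disc, 160 mm diameter, lathe y = -35 to +36 mm, with one lug (44 x 52 mm) out to 112 mm from the axis: the heavy side. Origin on the spindle axis; y along the spindle, z towards the lug, which starts up and to the robot, 25 to 65 degrees from upright. With the plunger out it rolls down on the robot's side and settles in about 4 s, lug down.
- lug_tip (a point): Middle of the lug's outer end, 112 mm from the spindle axis.
- plunger (a joint): Lift of the index plunger in m: 0 = pin 6 mm deep in a hole of the index ring, about 0.006 = pin just out of the hole, 0.012 = fully up, at its stop. A spring pulls it down with about 6 N at 0 and 13 N at 0.012; it does not latch, so let go it drops back.
- plunger_knob: Dark steel knurled pull knob of the plunger, upright: 24 mm diameter, 22 mm high with a 27 mm flange in its top 4 mm. Origin at the centre of its underside, at lathe x = 0, y = 75 mm, 303 mm above the bench when the pin is home. The bracket's top lies 10 mm below its underside, and a 16 mm wide guide bush fills most of that gap.
- knob_mid (a point): Centre of the plunger knob, 11 mm above its underside.
- banjo: Grey cast banjo (tool-rest base) fixed on the bed, axes as lathe. Origin on the axis of the rest's post, at bed-top height (75 mm above the bench). Post boss: 54 mm diameter, 55 mm high; its arm runs in +x over the bed.
- rest_axis (a point): Point on the vertical axis of the rest's post, at the height of the middle of the rest bar (195 mm above the bench).
- rest (a joint): Angle of the tool rest about its vertical post in rad: 0 = bar parallel to the bed in front of the blank, pointing in +y; grows as the bar swings towards the robot; 1.57 = square to the bed, pointing in -x; stop at 1.65. Stiff to move while clamped, light (about 0.12 N m) when loose; stays where it is left.
- rest_bar: The rest's steel bar, level, round, 16 mm diameter, from 30 mm behind the post axis to 165 mm in front of it; the post under it is 25 mm in diameter and a web runs along its underside. Origin on the post axis at bed-top height, bar middle 120 mm above that; y points along the bar to its long end.
- bar_tip (a point): Long end of the rest bar, 165 mm from the post axis, at the bar's middle height.
- clamp (a joint): Angle of the clamp lever in rad: 0 = clamped, leaning 0.6 rad from upright to lathe +x (over the bed); 1.2 = loose, leaning 0.6 rad to -x (towards the robot). The rest is free above about 0.8. Stays where it is left; takes about 4 to 10 N at the ball.
- clamp_pivot (a point): Point on the lever's pivot axis (parallel to lathe y), in the plane in which the ball swings: 105 mm above the bench, 25 mm in +x and 65 mm in -y from the post axis.
- clamp_ball (a point): Centre of the black ball (22 mm diameter) at the end of the clamp lever, 70 mm from the pivot; the lever rod is 10 mm thick.
- gouge: Bystander: bowl gouge, 380 mm long, lying on the bench.
- chuck_key: Bystander: steel T-handled chuck key, 100 mm, lying on the bench before the bed.
- wax_tin: Bystander: round steel wax tin, 76 mm diameter, 34 mm high, standing on top of the headstock.
- small_bowl: Bystander: small turned bowl, 110 mm across, 42 mm high, on the bench.
- mallet: Bystander: turned wooden mallet, 80 mm head, 218 mm high, standing on its head behind the bed.
- faceplate_ring: Bystander: steel faceplate ring, 80 mm across, 10 mm high, lying on the bench.
- offcut: Bystander: wooden offcut, 110 x 45 x 32 mm, lying on the bench behind the bed.

How it is judged:
By the outcome, as a careful person would: the job done as asked, in the order asked, and still so for the second after the job is handed in, while the arm keeps its last pose, push and grip.
It also fails if it takes over 72 s, if anything falls off the work surface, if the arm or the gripper's body presses on something with over 40 N, if the wrist force passes 120 N, or if a joint passes its speed limit or range.

## Robot

A 6-joint arm with a two-finger parallel gripper is mounted at the origin on the work surface. World frame = base frame: x ahead of the robot, y to its left, z up, the work surface at z = 0. Lengths are in m, angles in rad, forces in N, time in s.
With the tool pointing down it reaches from about 0.375 to 0.75 m from the base axis. Payload 9 kg.
Tool frame: the origin (TCP) lies at the very end of the fingers, on their centre line; the grasp point (between the pads) lies 19 mm behind it; z points along the fingers, x is the direction in which the jaws open and shut, and the axes are right-handed (so a half turn about z gives the same grasp; the last joint's range is limited). The gripper opens to 85 mm and grips with 20 to 120 N. Pads are 22 mm wide; open, the fingers measure 114 mm over their backs; the gripper's body (76 mm by 85 mm) begins 54 mm behind the grasp point. The pads swing forward as they close: fully open they stand 13 mm farther back than shut.
Start: joints at [0.929, 0.104, 0.097, 1.564, 0, 1.353], TCP at [0.247, 0.547, 0.231] pointing down, gripper open.
Joint ranges: [-2.99, 2.99], [-0.84, 1.86], [-1.1, 1.16], [-1.84, 2.11], [-1.51, 1.56], [-3.14, 3.14]. Speed limits (rad/s): [2.22, 2.22, 2.57, 3.14, 3.14, 3.14].

## Interface

Orientations are given as a unit quaternion [w, x, y, z].
In Python, from cell import bot, imaging, order gives the robot as it stands. The module is installed in compiled form; this text tells all that it offers.
- The arm moves only by the shell command python3 -m jog 'ROWS'. ROWS is JSON, a list of rows, each an object with "dp": the shift along the tool's x, y, z in units of 40 mm (1.0 is 40 mm), a list of three; "delta_rot": the turn, a rotation vector about the tool's x, y, z in units of 5 degrees (1.0 is 5 degrees), a list of three; "gripper": the gripper's target within -1 to 1 (fully open at 1, half-way at 0, shut at -1). A call has 1 to 20 rows; each row shifts and turns the commanded pose from where the row before left it, along the tool's axes as they then stand; what a row does not reach is not made up. A row lasts 1/8 s, in which the tool goes at most 62.5 mm and 10.7 degrees, less where a joint would pass 70% of its speed; a pose out of reach is approached as far as the arm can. A call is refused whole if a number of a shift passes 1 or a number of a turn 1, either way. A call with a gripper value outside its range is refused whole. The fingers move at their own pace and stop on an object; the grip force is fixed at half the most. Time passes only in rows, so rows that do not move let the fingers close. It gives the time, the measured TCP pose, the force and the opening at its end, in the units of the state.
- bot.get_obs(): the state, without advancing time (a new reading comes with each control period).
- imaging.grab_frame(name): name is "side" or "top" or "wrist"; returns the picture (420x560x3 uint8, red, green, blue); there is no depth.
- imaging.calibration(name): a dict with "fx", "fy", "cx", "cy" (pixels), "eye" and "attitude" of the camera in the world; the wrist camera has in their place "hand_eye" (4x4, takes a point from camera to tool coordinates, whose origin is the TCP and whose axes are the tool frame's). Camera axes: x right, y up, looking along -z (the intrinsics and any distortion apply to the point x, -y, -z); pixel columns grow to the right and rows downward; lengths in m; the calibration is good to about 2 mm. A picture is of the moment at which its call begins: read the wrist's pose just before it. calibration takes no time and is no camera call.
- order.sign_off(): hands the job in, once; it reports no verdict.
The state is a dict: "time": time; "joints": joint angles; "dq": joint speeds; "joint_torque": joint torques, N m; "position": TCP position; "eef_rot": TCP orientation; "ft_force": force on the tool from outside, world axes, zero at the start; "wrist_torque": the same for the moment, N m; "opening": finger opening in m.
Only numpy, scipy, OpenCV 4.12 (cv2) and the standard library are available. Lean on these libraries where they do the work, as an engineer would, in place of code of your own. Each camera call takes 0.05 s, during which the arm holds its last target. There are 200 camera calls.

## Working session

There is one attempt and no reset: what is moved stays moved. The work goes in short steps, Python scripts to look and compute and a shell command to move; the robot and the scene stay as the last step left them, time stands still between calls to the robot, and variables do not carry over. Pictures are saved under pics/ and viewed, about 8 in all and at most 12, crops included, and the job is handed in when it is done.

```bash
mkdir -p pics
python3 - <<'E'
from cell import bot, imaging
import cv2
o=bot.get_obs(); print(o)
for n in ("side","top","wrist"):
    c=imaging.calibration(n); print(n,c)
for n in ("side","top"):
    cv2.imwrite(f"pics/{n}0.png",cv2.cvtColor(imaging.grab_frame(n),cv2.COLOR_RGB2BGR))
E
```

```text
{'time': 0.0, 'joints': array([ 9.29292917e-01,  1.04711487e-01,  9.64694244e-02,  1.56389405e+00,
       -3.09545918e-05,  1.35308611e+00]), 'dq': array([-0.00052774,  0.000837  ,  0.0009681 ,  0.00238156,  0.0004854 ,
        0.0017655 ]), 'joint_torque': array([-1.99403425e-03, -5.56936240e+01,  5.03649080e+01,  1.69908250e-02,
       -4.88063488e-04,  9.75368948e-06]), 'position': array([0.24653429, 0.54664573, 0.23051527]), 'eef_rot': array([ 2.47853376e-04,  8.40006067e-01,  5.42576592e-01, -6.22547287e-04]), 'ft_force': array([ 0.94458433, -0.45663889, -0.07789371]), 'wrist_torque': array([-0.01480346, -0.01116024,  0.0081284 ]), 'opening': 0.08550280526827633}
side {'fx': 441.6574715340376, 'fy': 441.6574715340376, 'cx': 278.8329629594244, 'cy': 203.49342127400305, 'eye': array([ 0.35770218, -0.79191355,  0.80837392]), 'attitude': array([ 0.89656466,  0.42636648, -0.052599  , -0.10778118])}
top {'fx': 490.6367362760879, 'fy': 490.6367362760879, 'cx': 284.9801789288728, 'cy': 208.01337804025226, 'eye': array([ 0.45622421, -0.00526982,  1.32947789]), 'attitude': array([ 0.70914693,  0.02899344, -0.04305346, -0.70314751])}
wrist {'fx': 344.6022400338394, 'fy': 344.6022400338394, 'cx': 272.8712273147751, 'cy': 212.0372234394698, 'hand_eye': array([[ 9.99999979e-01,  2.02888029e-04,  2.54750519e-05,
         3.01745511e-04],
       [ 2.00810815e-04, -9.50900810e-01, -3.09495733e-01,
        -7.89401521e-02],
       [-3.85687319e-05,  3.09495732e-01, -9.50900831e-01,
        -1.41628021e-01],
       [ 0.00000000e+00,  0.00000000e+00,  0.00000000e+00,
         1.00000000e+00]])}
```

View pics/side0.png

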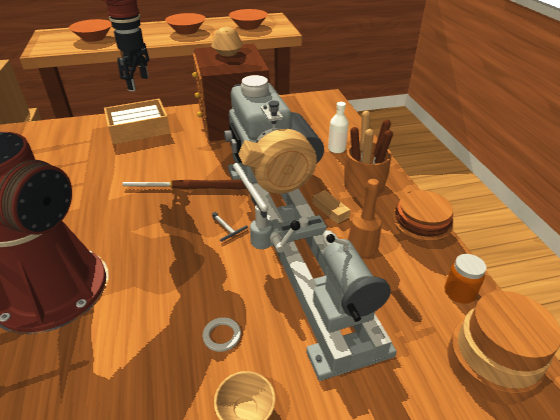

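View pics/top0.png

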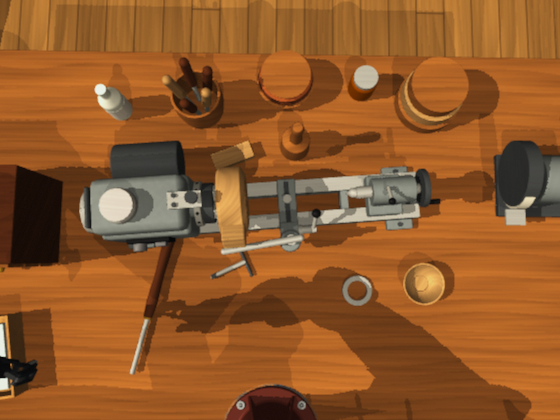

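Side view: the post is near (261,232), with black balls at (295,226) and (330,238). Top view: ball at (316,213), post near (291,238), bar tip near (224,251). The knob sits near (190,200) in the top view. I'll zoom in on both.

```bash
cat > h.py <<'E'
import numpy as np, cv2
from scipy.spatial.transform import Rotation as R
from cell import bot, imaging
def cam(n,o=None):
    c=imaging.calibration(n)
    if n=="wrist":
        o=o or bot.get_obs(); T=np.eye(4); T[:3,:3]=R.from_quat(o["eef_rot"],scalar_first=True).as_matrix(); T[:3,3]=o["position"]
        M=T@c["hand_eye"]; return c,M[:3,3],M[:3,:3]
    return c,np.array(c["eye"]),R.from_quat(c["attitude"],scalar_first=True).as_matrix()
def ray(C,u,v):
    c,e,A=C; d=A@np.array([(u-c["cx"])/c["fx"],-(v-c["cy"])/c["fy"],-1]); return e,d/np.linalg.norm(d)
def plane(C,u,v,z):
    e,d=ray(C,u,v); return e+d*(z-e[2])/d[2]
def tri(r1,r2):
    (a,d),(b,f)=r1,r2; s=np.linalg.lstsq(np.c_[d,-f],b-a,rcond=None)[0]
    p,q=a+s[0]*d,b+s[1]*f; return (p+q)/2,np.linalg.norm(p-q)
def proj(C,p):
    c,e,A=C; q=A.T@(np.array(p)-e); return np.array([c["cx"]+c["fx"]*q[0]/-q[2],c["cy"]-c["fy"]*q[1]/-q[2]])
def grab(n,f):
    im=cv2.cvtColor(imaging.grab_frame(n),cv2.COLOR_RGB2BGR); cv2.imwrite("pics/"+f,im); return im
E
python3 - <<'E'
from h import *
s=cv2.imread("pics/side0.png");t=cv2.imread("pics/top0.png")
# side crop x 215-355,y 85-285 (x3), top crop x 75-335 y 140-290
a=cv2.resize(s[75:275,215:345],None,fx=3,fy=3,interpolation=cv2.INTER_CUBIC)
b=cv2.resize(t[150:290,155:355],None,fx=2.05,fy=3,interpolation=cv2.INTER_CUBIC)
b=cv2.resize(t[165:265,165:330],(410,248),interpolation=cv2.INTER_CUBIC)
o=np.zeros((600,800,3),np.uint8);o[:,:390]=a;o[:248,390:]=b
cv2.imwrite("pics/c1.png",o)
S,T=cam("side"),cam("top")
for uv in [(295,226),(330,238)]: print(tri(ray(S,*uv),ray(T,316,213)))
E
```

```text
(array([ 0.56468142, -0.10254422,  0.16046312]), np.float64(0.00013494345096451792))
(array([ 0.60373904, -0.11651318,  0.12629788]), np.float64(0.0748085772779785))
```

View pics/c1.png

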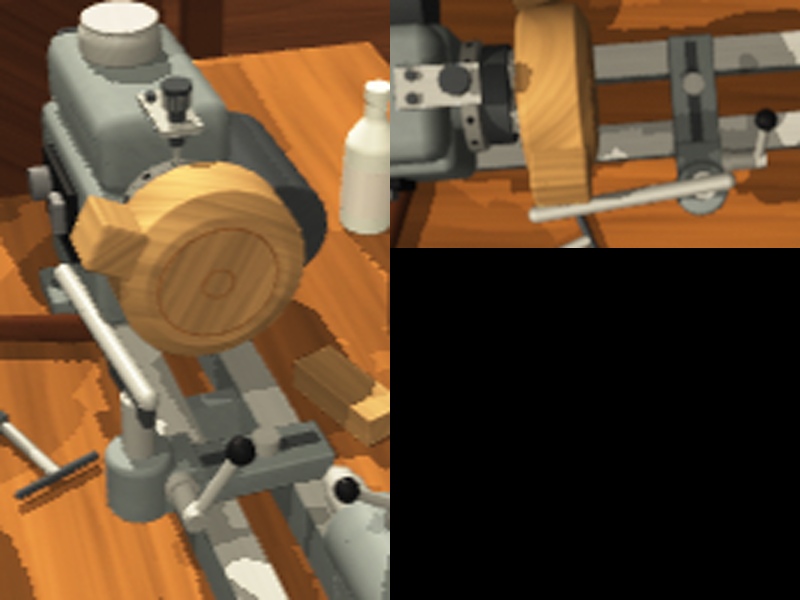

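Run:
```python
from h import *
S,T=cam("side"),cam("top")
ball,_=tri(ray(S,295.3,225),ray(T,316,213.5))
knob,g=tri(ray(S,274.5,107.5),ray(T,191.6,197.3)); print("ball",ball,"knob",knob,g)
tip,g=tri(ray(S,236,165.5),ray(T,223,251.5)); tail=plane(T,302.5,237.8,.195)
print("tip",tip,g,"tail",tail,np.linalg.norm((plane(T,223,251.5,.195)-tail)[:2]))
t=cv2.imread("pics/top0.png",0)
l=cv2.createLineSegmentDetector().detect(t)[0][:,0]
for x1,y1,x2,y2 in l:
    if np.hypot(x2-x1,y2-y1)>35 and 80<x1<440 and 150<y1<260 and abs(x2-x1)>3*abs(y2-y1):
        a,b=plane(T,x1,y1,.075),plane(T,x2,y2,.075); d=(b-a)*np.sign((b-a)[1])
        print([round(float(k)) for k in (x1,y1,x2,y2)],a[:2].round(3),b[:2].round(3),"yaw",round(float(np.arctan2(-d[0],d[1])),3))
```

```text
ball [ 0.56423014 -0.10251715  0.16332599] knob [0.58261056 0.16990179 0.3081282 ] 0.0023684367833487277
tip [0.47144723 0.11455985 0.19134879] 0.0016751722179349162 tail [ 0.50353974 -0.06845708  0.195     ] 0.18568805711915595
[317, 224, 418, 216] [ 0.545 -0.112] [ 0.567 -0.373] yaw 0.084
[379, 173, 248, 183] [ 0.677 -0.275] [0.65  0.066] yaw 0.081
[313, 192, 349, 188] [ 0.627 -0.102] [ 0.637 -0.196] yaw 0.104
[280, 239, 229, 249] [ 0.504 -0.017] [0.479 0.111] yaw 0.193
[413, 212, 368, 217] [ 0.577 -0.361] [ 0.564 -0.244] yaw 0.108
[371, 177, 413, 174] [ 0.669 -0.252] [ 0.676 -0.363] yaw 0.065
[104, 240, 186, 234] [0.5   0.428] [0.516 0.223] yaw 0.076
[327, 157, 287, 161] [ 0.719 -0.139] [ 0.707 -0.034] yaw 0.113
[157, 232, 103, 236] [0.52  0.296] [0.51  0.431] yaw 0.078
[175, 175, 93, 182] [0.667 0.255] [0.648 0.464] yaw 0.095
[146, 251, 72, 262] [0.472 0.322] [0.442 0.507] yaw 0.158
[97, 232, 177, 227] [0.519 0.447] [0.533 0.246] yaw 0.073
[253, 176, 289, 175] [0.666 0.053] [ 0.671 -0.041] yaw 0.049
[413, 180, 373, 181] [ 0.662 -0.362] [ 0.656 -0.258] yaw 0.06
[381, 238, 446, 237] [ 0.51  -0.276] [ 0.514 -0.444] yaw 0.021
```

```bash
python3 -m jog '[{"dp":[0,0,-0.6],"delta_rot":[0,0,1],"gripper":0.05},{"dp":[0,0,-0.6],"delta_rot":[0,0,1],"gripper":0.05},{"dp":[0,0,-0.6],"delta_rot":[0,0,1],"gripper":0.05},{"dp":[0,0,-0.6],"delta_rot":[0,0,1],"gripper":0.05},{"dp":[0,0,-0.6],"delta_rot":[0,0,1],"gripper":0.05},{"dp":[0,0,-0.6],"delta_rot":[0,0,1],"gripper":0.05},{"dp":[0,0,0],"delta_rot":[0,0,1],"gripper":0.05},{"dp":[0,0,0],"delta_rot":[0,0,1],"gripper":0.05},{"dp":[0,0,0],"delta_rot":[0,0,1],"gripper":0.05},{"dp":[0,0,0],"delta_rot":[0,0,1],"gripper":0.05},{"dp":[0,0,0],"delta_rot":[0,0,1],"gripper":0.05},{"dp":[0,0,0],"delta_rot":[0,0,1],"gripper":0.05},{"dp":[0,0,0],"delta_rot":[0,0,0.2],"gripper":0.05}]' && python3 -m jog '[{"dp":[0.39,0.99,0],"delta_rot":[0,0,0],"gripper":0.05},{"dp":[0.39,0.99,0],"delta_rot":[0,0,0],"gripper":0.05},{"dp":[0.39,0.99,0],"delta_rot":[0,0,0],"gripper":0.05},{"dp":[0.39,0.99,0],"delta_rot":[0,0,0],"gripper":0.05},{"dp":[0.39,0.99,0],"delta_rot":[0,0,0],"gripper":0.05},{"dp":[0.39,0.99,0],"delta_rot":[0,0,0],"gripper":0.05},{"dp":[0.39,0.99,0],"delta_rot":[0,0,0],"gripper":0.05},{"dp":[0.39,0.99,0],"delta_rot":[0,0,0],"gripper":0.05},{"dp":[0.39,0.99,0],"delta_rot":[0,0,0],"gripper":0.05},{"dp":[0.39,0.99,0],"delta_rot":[0,0,0],"gripper":0.05},{"dp":[0.39,0.99,0],"delta_rot":[0,0,0],"gripper":0.05},{"dp":[0.39,0.99,0],"delta_rot":[0,0,0],"gripper":0.05},{"dp":[0.39,0.99,0],"delta_rot":[0,0,0],"gripper":0.05},{"dp":[0.39,0.99,0],"delta_rot":[0,0,0],"gripper":0.05},{"dp":[0.39,0.99,0],"delta_rot":[0,0,0],"gripper":0.05},{"dp":[0.39,0.99,0],"delta_rot":[0,0,0],"gripper":0.05},{"dp":[0.39,0.99,0],"delta_rot":[0,0,0],"gripper":0.05},{"dp":[0,0,0],"delta_rot":[0,0,0],"gripper":0.05}]'
cat >> h.py <<'E'
def goal(p,yaw=None):
    o=bot.get_obs(); M=R.from_quat(o["eef_rot"],scalar_first=True).as_matrix()
    d=M.T@(np.array(p)-o["position"])/.04
    print("pos",o["position"].round(4),"yaw",round(float(np.arctan2(M[1,0],M[0,0])),3),"tilt",M[:2,2].round(4),"F",o["ft_force"].round(1),"open",round(o["opening"],4),"dp units",d.round(2),"" if yaw is None else ("rotz units",round(float(-np.degrees(yaw-np.arctan2(M[1,0],M[0,0]))/5),2)))
E
python3 - <<'E'
from h import *
goal([.5642,-.1025,.152],.082)
W=cam("wrist"); grab("wrist","w1.png"); print(proj(W,[.5642,-.1025,.163]),proj(W,[.5,-.04,.195]))
E
```

```text
time: 1.72
position: [0.2467, 0.5469, 0.3749]
eef_rot: [0.0, 0.999, 0.041, -0.0]
ft_force: [-0.4, -0.2, -0.5]
opening: 0.045
time: 3.98
position: [0.5669, -0.1046, 0.3736]
eef_rot: [-0.0, 0.999, 0.04, -0.001]
ft_force: [-0.2, 0.3, -0.2]
opening: 0.045
pos [ 0.5669 -0.1046  0.3736] yaw 0.081 tilt [-0.0021  0.0007] F [-0.2  0.3 -0.2] open 0.045 dp units [-0.05 -0.05  5.54] ('rotz units', -0.01)
[270.28138023 177.96979131] [203.78400482 111.4448761 ]
```

View pics/w1.png

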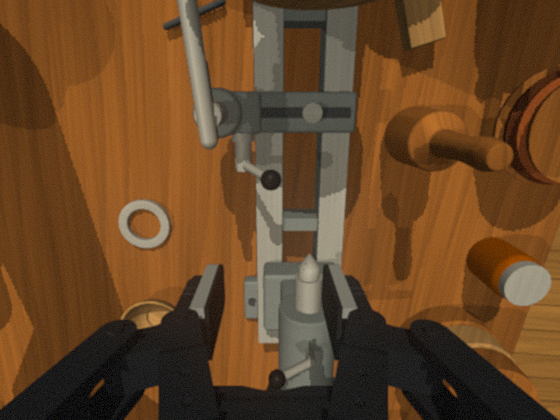

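The ball shows at (270.5,180), where I predicted (270,178), so the position is good to about 2 mm. Descending to straddle it and push.

```bash
python3 -m jog '[{"dp":[-0.02,-0.02,0.9],"delta_rot":[0,0,0],"gripper":0.05},{"dp":[-0.03,-0.03,0.9],"delta_rot":[0,0,0],"gripper":0.05},{"dp":[0,0,0.9],"delta_rot":[0,0,0],"gripper":0.05},{"dp":[0,0,0.9],"delta_rot":[0,0,0],"gripper":0.05},{"dp":[0,0,0.7],"delta_rot":[0,0,0],"gripper":0.05},{"dp":[0,0,0.5],"delta_rot":[0,0,0],"gripper":0.05},{"dp":[0,0,0.4],"delta_rot":[0,0,0],"gripper":0.05},{"dp":[0,0,0.3],"delta_rot":[0,0,0],"gripper":0.05},{"dp":[0,0,0],"delta_rot":[0,0,0],"gripper":0.05}]' && python3 -m jog '[{"dp":[-0.2,0,0],"delta_rot":[0,0,0],"gripper":0.05},{"dp":[-0.2,0,0],"delta_rot":[0,0,0],"gripper":0.05},{"dp":[-0.2,0,0],"delta_rot":[0,0,0],"gripper":0.05},{"dp":[-0.2,0,0],"delta_rot":[0,0,0],"gripper":0.05},{"dp":[-0.2,0,0],"delta_rot":[0,0,0],"gripper":0.05},{"dp":[-0.2,0,0],"delta_rot":[0,0,0],"gripper":0.05}]' && python3 -m jog '[{"dp":[-0.2,0,0],"delta_rot":[0,0,0],"gripper":0.05},{"dp":[-0.2,0,0],"delta_rot":[0,0,0],"gripper":0.05},{"dp":[-0.2,0,0],"delta_rot":[0,0,0],"gripper":0.05},{"dp":[-0.2,0,0],"delta_rot":[0,0,0],"gripper":0.05},{"dp":[-0.2,0,0],"delta_rot":[0,0,0],"gripper":0.05},{"dp":[0,0,0],"delta_rot":[0,0,0],"gripper":0.05}]'
```

```text
time: 5.15
position: [0.564, -0.1002, 0.1548]
eef_rot: [-0.0, 0.999, 0.041, -0.0]
ft_force: [0.2, 0.8, -0.1]
opening: 0.045
time: 5.9
position: [0.5175, -0.1048, 0.1573]
eef_rot: [0.001, 0.999, 0.041, 0.002]
ft_force: [5.0, 1.3, 3.3]
opening: 0.0447
time: 6.65
position: [0.4783, -0.107, 0.1545]
eef_rot: [-0.001, 0.999, 0.041, 0.003]
ft_force: [20.8, 2.6, -10.6]
opening: 0.045
```

```bash
python3 -m jog '[{"dp":[0.25,0,0],"delta_rot":[0,0,0],"gripper":0.05},{"dp":[0.1,0,-0.7],"delta_rot":[0,0,0],"gripper":0.05},{"dp":[0,0,-1],"delta_rot":[0,0,-0.5],"gripper":0.05},{"dp":[0,0,-1],"delta_rot":[0,0,-0.5],"gripper":0.05},{"dp":[0,0,-1],"delta_rot":[0,0,0],"gripper":0.05},{"dp":[0,0,-0.5],"delta_rot":[0,0,0],"gripper":0.05},{"dp":[0,0,0],"delta_rot":[0,0,0],"gripper":0.05}]'
python3 - <<'E'
from h import *
goal([.4875,.012,.18],.173)
W=cam("wrist"); grab("wrist","w2.png"); print(proj(W,[.4875,-.108,.163]),proj(W,[.5,-.04,.195]))
E
```

```text
time: 7.52
position: [0.4904, -0.1066, 0.324]
eef_rot: [0.0, 0.996, 0.085, 0.0]
ft_force: [0.3, 0.1, -1.1]
opening: 0.0443
pos [ 0.4904 -0.1066  0.324 ] yaw 0.17 tilt [ 0.0002 -0.0005] F [ 0.3  0.1 -1.1] open 0.0443 dp units [ 0.43 -2.94  3.6 ] ('rotz units', -0.04)
[268.81438129 192.83975734] [299.33442973 120.99349347]
```

View pics/w2.png

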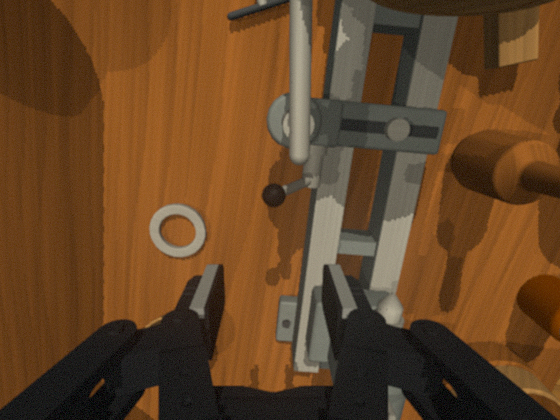

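Ball at (274,195), which is the fully loose side. The bar runs vertically at column ~300, as predicted. Now straddling the bar 55 mm from the post.

```bash
python3 -m jog '[{"dp":[0.15,-0.98,0],"delta_rot":[0,0,0],"gripper":0.05},{"dp":[0.14,-0.98,0],"delta_rot":[0,0,0],"gripper":0.05},{"dp":[0.14,-0.98,0],"delta_rot":[0,0,0],"gripper":0.05},{"dp":[0,0,0],"delta_rot":[0,0,0],"gripper":0.05},{"dp":[0,0,0.8],"delta_rot":[0,0,0],"gripper":0.05},{"dp":[0,0,0.8],"delta_rot":[0,0,0],"gripper":0.05},{"dp":[0,0,0.8],"delta_rot":[0,0,0],"gripper":0.05},{"dp":[0,0,0.6],"delta_rot":[0,0,0],"gripper":0.05},{"dp":[0,0,0.4],"delta_rot":[0,0,0],"gripper":-0.2},{"dp":[0,0,0.2],"delta_rot":[0,0,0],"gripper":-0.39},{"dp":[0,0,0],"delta_rot":[0,0,0],"gripper":-0.39},{"dp":[0,0,0],"delta_rot":[0,0,0],"gripper":-0.39},{"dp":[0,0,0],"delta_rot":[0,0,0],"gripper":-0.39}]' && python3 -m jog '[{"dp":[-0.12,0.005,0],"delta_rot":[0,0,-1],"gripper":-0.39},{"dp":[-0.12,0.005,0],"delta_rot":[0,0,-1],"gripper":-0.39},{"dp":[-0.12,0.005,0],"delta_rot":[0,0,-1],"gripper":-0.39},{"dp":[-0.12,0.005,0],"delta_rot":[0,0,-1],"gripper":-0.39},{"dp":[-0.12,0.005,0],"delta_rot":[0,0,-1],"gripper":-0.39},{"dp":[-0.12,0.005,0],"delta_rot":[0,0,-1],"gripper":-0.39}]'
```

```text
time: 9.2
position: [0.4881, 0.0123, 0.1801]
eef_rot: [0.0, 0.996, 0.085, 0.001]
ft_force: [-0.4, -0.3, -0.3]
opening: 0.026
time: 9.95
position: [0.4624, 0.0003, 0.1801]
eef_rot: [0.001, 0.94, 0.341, 0.001]
ft_force: [2.1, -0.5, -1.0]
opening: 0.0261
```

Pushing lightly (2 N), as expected. Continuing the arc.

```bash
python3 -m jog '[{"dp":[-0.12,0.005,0],"delta_rot":[0,0,-1],"gripper":-0.39},{"dp":[-0.12,0.005,0],"delta_rot":[0,0,-1],"gripper":-0.39},{"dp":[-0.12,0.005,0],"delta_rot":[0,0,-1],"gripper":-0.39},{"dp":[-0.12,0.005,0],"delta_rot":[0,0,-1],"gripper":-0.39},{"dp":[-0.12,0.005,0],"delta_rot":[0,0,-1],"gripper":-0.39},{"dp":[-0.12,0.005,0],"delta_rot":[0,0,-1],"gripper":-0.39},{"dp":[-0.12,0.005,0],"delta_rot":[0,0,-1],"gripper":-0.39},{"dp":[-0.12,0.005,0],"delta_rot":[0,0,-1],"gripper":-0.39},{"dp":[-0.12,0.005,0],"delta_rot":[0,0,-1],"gripper":-0.39},{"dp":[-0.12,0.005,0],"delta_rot":[0,0,-1],"gripper":-0.39},{"dp":[-0.12,0.005,0],"delta_rot":[0,0,-1],"gripper":-0.39},{"dp":[0,0,0],"delta_rot":[0,0,0],"gripper":-0.39}]'
python3 - <<'E'
from h import *
goal([.497-.055*.9966,-.042-.055*.082,.18],1.652)
im=grab("top","t2.png"); cv2.imwrite("pics/t2c.png",cv2.resize(im[190:340,200:350],None,fx=4,fy=4,interpolation=cv2.INTER_CUBIC))
E
```

```text
time: 11.45
position: [0.4421, -0.0466, 0.1797]
eef_rot: [0.0, 0.678, 0.735, 0.0]
ft_force: [-0.2, -0.0, -0.4]
opening: 0.0262
pos [ 0.4421 -0.0466  0.1797] yaw 1.652 tilt [ 0.0007 -0.0003] F [-0.2 -0.  -0.4] open 0.0262 dp units [ 0.    0.   -0.01] ('rotz units', 0.0)
```

```bash
python3 -m jog '[{"dp":[-0.05,0,0],"delta_rot":[0,0,0],"gripper":-0.39},{"dp":[-0.06,0,0],"delta_rot":[0,0,0],"gripper":-0.39},{"dp":[0,0,0],"delta_rot":[0,0,0],"gripper":-0.39},{"dp":[0.1,0,0],"delta_rot":[0,0,0],"gripper":-0.39},{"dp":[0,0,-0.7],"delta_rot":[0,0,0],"gripper":-0.2},{"dp":[0,0,-1],"delta_rot":[0,0,0],"gripper":0},{"dp":[0,0,-1],"delta_rot":[0,0,0],"gripper":0.05},{"dp":[0,0,-1],"delta_rot":[0,0,0],"gripper":0.05},{"dp":[0,0,0],"delta_rot":[0,0,0],"gripper":0.05}]'
python3 - <<'E'
from h import *
goal([.4875-.0,-.108,.152],.082)
W=cam("wrist"); grab("wrist","w3.png"); print(proj(W,[.497,-.042,.195]),proj(W,[.497-.1,-.042-.0082,.195]),proj(W,[.497-.165*.9966,-.042-.0135,.195]),proj(W,[.4875,-.108,.163]))
E
```

```text
time: 12.62
position: [0.443, -0.047, 0.3303]
eef_rot: [0.002, 0.677, 0.736, 0.001]
ft_force: [-0.9, -0.2, -0.1]
opening: 0.0447
pos [ 0.443  -0.047   0.3303] yaw 1.653 tilt [ 0.0046 -0.0021] F [-0.9 -0.2 -0.1] open 0.0447 dp units [-1.6   0.96  4.47] ('rotz units', 18.0)
[273.86384935 257.52266448] [274.01332963 142.54745823] [274.10763095  53.29419626] [206.10158271 228.6999125 ]
```

View pics/w3.png

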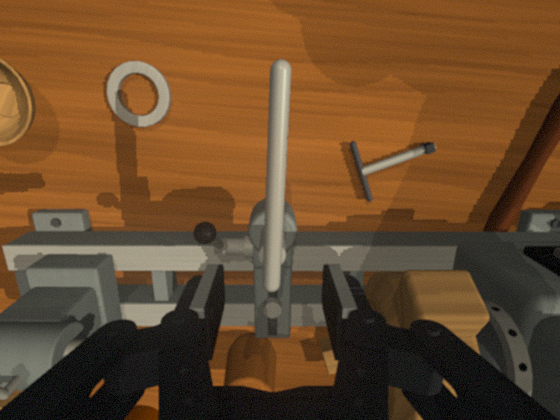

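Bar tail (273,285) to tip (281,68) gives an angle of about 1.53 rad, so it is square enough. The ball is at (205,233). Rotating back and straddling the ball.

```bash
python3 -m jog '[{"dp":[-0.8,0.5,0],"delta_rot":[0,0,0],"gripper":0.05},{"dp":[-0.8,0.5,0],"delta_rot":[0,0,1],"gripper":0.05},{"dp":[0,0,0],"delta_rot":[0,0,1],"gripper":0.05},{"dp":[0,0,0],"delta_rot":[0,0,1],"gripper":0.05},{"dp":[0,0,0],"delta_rot":[0,0,1],"gripper":0.05},{"dp":[0,0,0],"delta_rot":[0,0,1],"gripper":0.05},{"dp":[0,0,0],"delta_rot":[0,0,1],"gripper":0.05},{"dp":[0,0,0],"delta_rot":[0,0,1],"gripper":0.05},{"dp":[0,0,0],"delta_rot":[0,0,1],"gripper":0.05},{"dp":[0,0,0],"delta_rot":[0,0,1],"gripper":0.05},{"dp":[0,0,0],"delta_rot":[0,0,1],"gripper":0.05},{"dp":[0,0,0],"delta_rot":[0,0,1],"gripper":0.05},{"dp":[0,0,0],"delta_rot":[0,0,1],"gripper":0.05},{"dp":[0,0,0],"delta_rot":[0,0,1],"gripper":0.05},{"dp":[0,0,0],"delta_rot":[0,0,1],"gripper":0.05},{"dp":[0,0,0],"delta_rot":[0,0,1],"gripper":0.05},{"dp":[0,0,0],"delta_rot":[0,0,1],"gripper":0.05},{"dp":[0,0,0],"delta_rot":[0,0,1],"gripper":0.05},{"dp":[0,0,0],"delta_rot":[0,0,1],"gripper":0.05},{"dp":[0,0,0],"delta_rot":[0,0,0],"gripper":0.05}]' && python3 -m jog '[{"dp":[0,0,0.9],"delta_rot":[0,0,0],"gripper":0.05},{"dp":[0,0,0.9],"delta_rot":[0,0,0],"gripper":0.05},{"dp":[0,0,0.9],"delta_rot":[0,0,0],"gripper":0.05},{"dp":[0,0,0.7],"delta_rot":[0,0,0],"gripper":0.05},{"dp":[0,0,0.5],"delta_rot":[0,0,0],"gripper":0.05},{"dp":[0,0,0.4],"delta_rot":[0,0,0],"gripper":0.05},{"dp":[0,0,0.1],"delta_rot":[0,0,0],"gripper":0.05},{"dp":[0,0,0],"delta_rot":[0,0,0],"gripper":0.05}]'
```

```text
time: 15.18
position: [0.4868, -0.107, 0.3261]
eef_rot: [-0.0, 0.999, 0.041, -0.001]
ft_force: [-0.9, -0.2, -0.2]
opening: 0.0449
time: 16.18
position: [0.4873, -0.1073, 0.1518]
eef_rot: [0.0, 0.999, 0.041, 0.0]
ft_force: [0.1, -0.5, -0.2]
opening: 0.0448
```

```bash
python3 -m jog '[{"dp":[0.2,0,0],"delta_rot":[0,0,0],"gripper":0.05},{"dp":[0.2,0,0],"delta_rot":[0,0,0],"gripper":0.05},{"dp":[0.2,0,0],"delta_rot":[0,0,0],"gripper":0.05},{"dp":[0.2,0,0],"delta_rot":[0,0,0],"gripper":0.05},{"dp":[0.2,0,0],"delta_rot":[0,0,0],"gripper":0.05},{"dp":[0.2,0,0],"delta_rot":[0,0,0],"gripper":0.05},{"dp":[0.2,0,0],"delta_rot":[0,0,0],"gripper":0.05},{"dp":[0.2,0,0],"delta_rot":[0,0,0],"gripper":0.05},{"dp":[0.2,0,0],"delta_rot":[0,0,0],"gripper":0.05},{"dp":[0.2,0,0],"delta_rot":[0,0,0],"gripper":0.05},{"dp":[0.2,0,0],"delta_rot":[0,0,0],"gripper":0.05},{"dp":[0.05,0,0],"delta_rot":[0,0,0],"gripper":0.05},{"dp":[0,0,0],"delta_rot":[0,0,0],"gripper":0.05}]'
```

```text
time: 17.8
position: [0.5769, -0.0997, 0.151]
eef_rot: [-0.0, 0.999, 0.041, -0.0]
ft_force: [-4.0, -0.5, -0.1]
opening: 0.0448
```

```bash
python3 -m jog '[{"dp":[0.05,0,0],"delta_rot":[0,0,0],"gripper":0.05},{"dp":[0.05,0,0],"delta_rot":[0,0,0],"gripper":0.05},{"dp":[0,0,0],"delta_rot":[0,0,0],"gripper":0.05}]'
```

```text
time: 18.18
position: [0.5807, -0.0995, 0.1514]
eef_rot: [-0.0, 0.999, 0.041, -0.0]
ft_force: [-4.8, -0.9, 0.1]
opening: 0.0449
```

```bash
python3 -m jog '[{"dp":[0.06,0,0],"delta_rot":[0,0,0],"gripper":0.05},{"dp":[0.04,0,0],"delta_rot":[0,0,0],"gripper":0.05},{"dp":[0,0,0],"delta_rot":[0,0,0],"gripper":0.05}]'
```

```text
time: 18.55
position: [0.5823, -0.0993, 0.151]
eef_rot: [0.0, 0.999, 0.041, -0.003]
ft_force: [-16.7, -1.8, 4.8]
opening: 0.0449
```

Stop reached (17 N). Backing off, rising and going above the knob.

```bash
python3 -m jog '[{"dp":[-0.35,0,0],"delta_rot":[0,0,0],"gripper":0.05},{"dp":[0,0,-0.7],"delta_rot":[0,0,0],"gripper":0.05},{"dp":[0,0,-1],"delta_rot":[0,0,0],"gripper":0.05},{"dp":[0,0,-1],"delta_rot":[0,0,0],"gripper":0.2},{"dp":[0,0,-1],"delta_rot":[0,0,0],"gripper":0.2},{"dp":[0,0,-1],"delta_rot":[0,0,0],"gripper":0.2},{"dp":[0,0,-1],"delta_rot":[0,0,0],"gripper":0.2},{"dp":[0,0,-0.7],"delta_rot":[0,0,0],"gripper":0.2},{"dp":[0.08,-0.95,0],"delta_rot":[0,0,0],"gripper":0.2},{"dp":[0.08,-0.95,0],"delta_rot":[0,0,0],"gripper":0.2},{"dp":[0.08,-0.95,0],"delta_rot":[0,0,0],"gripper":0.2},{"dp":[0.08,-0.95,0],"delta_rot":[0,0,0],"gripper":0.2},{"dp":[0.08,-0.95,0],"delta_rot":[0,0,0],"gripper":0.2},{"dp":[0.08,-0.95,0],"delta_rot":[0,0,0],"gripper":0.2},{"dp":[0.08,-0.95,0],"delta_rot":[0,0,0],"gripper":0.2},{"dp":[0,0,0],"delta_rot":[0,0,0],"gripper":0.2}]'
python3 - <<'E'
from h import *
goal([.583,.170,.300],.082)
W=cam("wrist"); im=grab("wrist","w4.png"); print(proj(W,[.583,.170,.325]),proj(W,[.583,.170,.293]))
t=grab("top","t4.png"); cv2.imwrite("pics/c4.png",np.hstack([im,np.vstack([cv2.resize(t[160:300,190:340],(225,210),interpolation=cv2.INTER_CUBIC),np.zeros((210,225,3),np.uint8)])]))
E
```

```text
time: 20.55
position: [0.5715, 0.1692, 0.4078]
eef_rot: [-0.001, 0.999, 0.043, 0.001]
ft_force: [-0.2, 0.2, 0.5]
opening: 0.0513
pos [0.5715 0.1692 0.4078] yaw 0.086 tilt [0.0022 0.0013] F [-0.2  0.2  0.5] open 0.0513 dp units [0.28 0.01 2.7 ] ('rotz units', 0.04)
[288.58804136 221.26220663] [286.67977575 207.57016891]
```

View pics/c4.png

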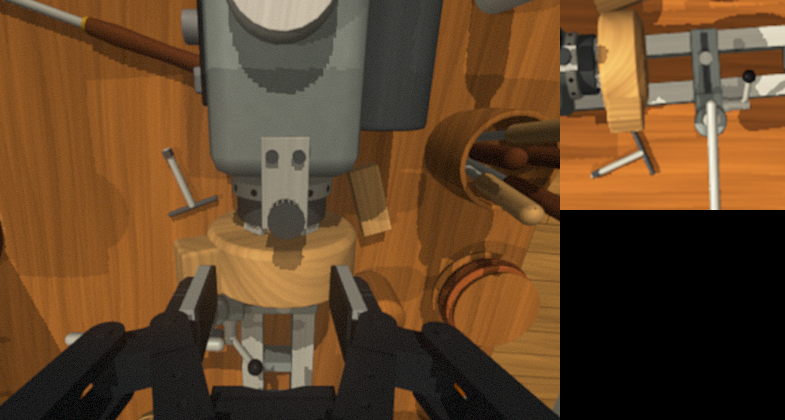

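Knob top at (286,218), predicted (288.6,221), so the knob is near (0.5815, 0.172). The inset shows the ball leaning back over the bed and the bar square to it. Descending onto the knob.

```bash
python3 -m jog '[{"dp":[0.25,-0.05,0.4],"delta_rot":[0,0,0],"gripper":0.2},{"dp":[0,0,0.6],"delta_rot":[0,0,0],"gripper":0.2},{"dp":[0,0,0.6],"delta_rot":[0,0,0],"gripper":0.2},{"dp":[0,0,0.5],"delta_rot":[0,0,0],"gripper":0.2},{"dp":[0,0,0.3],"delta_rot":[0,0,0],"gripper":0.2},{"dp":[0,0,0.2],"delta_rot":[0,0,0],"gripper":0.2},{"dp":[0,0,0.1],"delta_rot":[0,0,0],"gripper":0.2},{"dp":[0,0,0],"delta_rot":[0,0,0],"gripper":0.2}]' && python3 -m jog '[{"dp":[0,0,0],"delta_rot":[0,0,0],"gripper":-0.2},{"dp":[0,0,0],"delta_rot":[0,0,0],"gripper":-0.4},{"dp":[0,0,0],"delta_rot":[0,0,0],"gripper":-1},{"dp":[0,0,0],"delta_rot":[0,0,0],"gripper":-1},{"dp":[0,0,0],"delta_rot":[0,0,0],"gripper":-1},{"dp":[0,0,0],"delta_rot":[0,0,0],"gripper":-1}]'
```

```text
time: 21.65
position: [0.5811, 0.1694, 0.2995]
eef_rot: [-0.0, 0.999, 0.041, 0.0]
ft_force: [0.5, 0.1, -0.4]
opening: 0.0513
time: 22.4
position: [0.5808, 0.1694, 0.3002]
eef_rot: [0.0, 0.999, 0.041, 0.0]
ft_force: [-4.9, -0.7, 4.8]
opening: 0.0235
```

```bash
python3 -m jog '[{"dp":[0,0,-0.1],"delta_rot":[0,0,0],"gripper":-1},{"dp":[0,0,-0.1],"delta_rot":[0,0,0],"gripper":-1},{"dp":[0,0,-0.1],"delta_rot":[0,0,0],"gripper":-1},{"dp":[0,0,-0.02],"delta_rot":[0,0,0],"gripper":-1},{"dp":[0,0,0],"delta_rot":[0,0,0],"gripper":-1}]'
```

```text
time: 23.02
position: [0.5807, 0.1695, 0.3116]
eef_rot: [-0.0, 0.999, 0.041, -0.001]
ft_force: [-2.3, 0.8, -11.6]
opening: 0.0233
```

```bash
python3 -m jog '[{"dp":[0,0,-0.03],"delta_rot":[0,0,0],"gripper":-1},{"dp":[0,0,-0.02],"delta_rot":[0,0,0],"gripper":-1},{"dp":[0,0,0],"delta_rot":[0,0,0],"gripper":-1}]'
```

```text
time: 23.4
position: [0.5807, 0.1694, 0.3127]
eef_rot: [-0.0, 0.999, 0.041, -0.001]
ft_force: [-1.7, 0.1, -25.1]
opening: 0.0234
```

At the stop (25 N, above the 13 N spring). Holding for 5 s, then checking.

```bash
Z='{"dp":[0,0,0],"delta_rot":[0,0,0],"gripper":-1}'; python3 -m jog '[{"dp":[0,0,0],"delta_rot":[0,0,0],"gripper":-1},{"dp":[0,0,0],"delta_rot":[0,0,0],"gripper":-1},{"dp":[0,0,0],"delta_rot":[0,0,0],"gripper":-1},{"dp":[0,0,0],"delta_rot":[0,0,0],"gripper":-1},{"dp":[0,0,0],"delta_rot":[0,0,0],"gripper":-1},{"dp":[0,0,0],"delta_rot":[0,0,0],"gripper":-1},{"dp":[0,0,0],"delta_rot":[0,0,0],"gripper":-1},{"dp":[0,0,0],"delta_rot":[0,0,0],"gripper":-1},{"dp":[0,0,0],"delta_rot":[0,0,0],"gripper":-1},{"dp":[0,0,0],"delta_rot":[0,0,0],"gripper":-1},{"dp":[0,0,0],"delta_rot":[0,0,0],"gripper":-1},{"dp":[0,0,0],"delta_rot":[0,0,0],"gripper":-1},{"dp":[0,0,0],"delta_rot":[0,0,0],"gripper":-1},{"dp":[0,0,0],"delta_rot":[0,0,0],"gripper":-1},{"dp":[0,0,0],"delta_rot":[0,0,0],"gripper":-1},{"dp":[0,0,0],"delta_rot":[0,0,0],"gripper":-1},{"dp":[0,0,0],"delta_rot":[0,0,0],"gripper":-1},{"dp":[0,0,0],"delta_rot":[0,0,0],"gripper":-1},{"dp":[0,0,0],"delta_rot":[0,0,0],"gripper":-1},{"dp":[0,0,0],"delta_rot":[0,0,0],"gripper":-1}]' && python3 -m jog '[{"dp":[0,0,0],"delta_rot":[0,0,0],"gripper":-1},{"dp":[0,0,0],"delta_rot":[0,0,0],"gripper":-1},{"dp":[0,0,0],"delta_rot":[0,0,0],"gripper":-1},{"dp":[0,0,0],"delta_rot":[0,0,0],"gripper":-1},{"dp":[0,0,0],"delta_rot":[0,0,0],"gripper":-1},{"dp":[0,0,0],"delta_rot":[0,0,0],"gripper":-1},{"dp":[0,0,0],"delta_rot":[0,0,0],"gripper":-1},{"dp":[0,0,0],"delta_rot":[0,0,0],"gripper":-1},{"dp":[0,0,0],"delta_rot":[0,0,0],"gripper":-1},{"dp":[0,0,0],"delta_rot":[0,0,0],"gripper":-1},{"dp":[0,0,0],"delta_rot":[0,0,0],"gripper":-1},{"dp":[0,0,0],"delta_rot":[0,0,0],"gripper":-1},{"dp":[0,0,0],"delta_rot":[0,0,0],"gripper":-1},{"dp":[0,0,0],"delta_rot":[0,0,0],"gripper":-1},{"dp":[0,0,0],"delta_rot":[0,0,0],"gripper":-1},{"dp":[0,0,0],"delta_rot":[0,0,0],"gripper":-1},{"dp":[0,0,0],"delta_rot":[0,0,0],"gripper":-1},{"dp":[0,0,0],"delta_rot":[0,0,0],"gripper":-1},{"dp":[0,0,0],"delta_rot":[0,0,0],"gripper":-1},{"dp":[0,0,0],"delta_rot":[0,0,0],"gripper":-1}]'
python3 - <<'E'
from h import *
a=grab("side","s5.png"); w=grab("wrist","w5.png")
bot.get_obs()
cv2.imwrite("pics/c5.png",np.hstack([cv2.resize(a[75:275,200:330],(390,600),interpolation=cv2.INTER_CUBIC),np.vstack([cv2.resize(w,(400,300)),np.zeros((300,400,3),np.uint8)])]))
E
```

```text
time: 25.9
position: [0.5807, 0.1695, 0.3127]
eef_rot: [-0.0, 0.999, 0.041, -0.001]
ft_force: [-1.4, 0.6, -26.0]
opening: 0.0235
time: 28.4
position: [0.5807, 0.1694, 0.3127]
eef_rot: [-0.0, 0.999, 0.041, -0.001]
ft_force: [-1.5, 0.7, -25.8]
opening: 0.0234
```

View pics/c5.png

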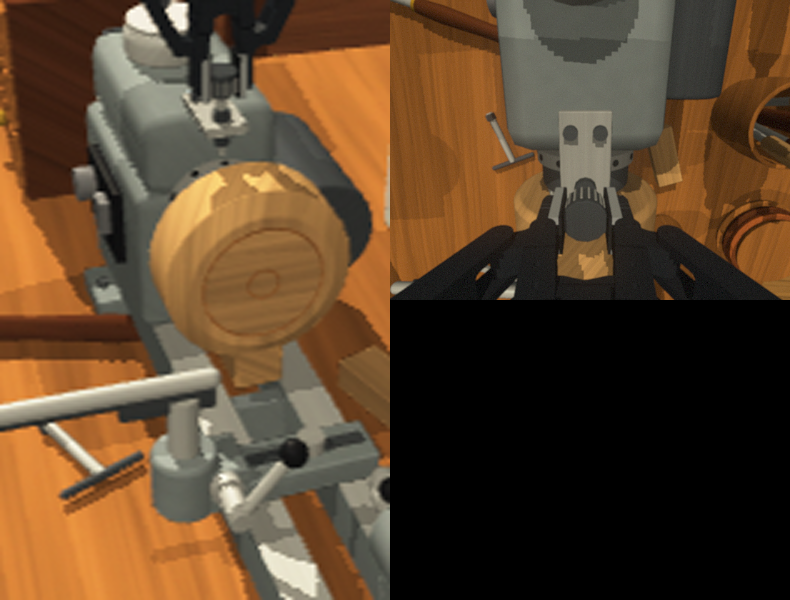

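Lug hangs down at (258,367), the knob is held raised, the lever is clamped and the bar is square. Checking that the lug is still, then handing in.

```bash
python3 -m jog '[{"dp":[0,0,0],"delta_rot":[0,0,0],"gripper":-1},{"dp":[0,0,0],"delta_rot":[0,0,0],"gripper":-1},{"dp":[0,0,0],"delta_rot":[0,0,0],"gripper":-1},{"dp":[0,0,0],"delta_rot":[0,0,0],"gripper":-1},{"dp":[0,0,0],"delta_rot":[0,0,0],"gripper":-1},{"dp":[0,0,0],"delta_rot":[0,0,0],"gripper":-1},{"dp":[0,0,0],"delta_rot":[0,0,0],"gripper":-1},{"dp":[0,0,0],"delta_rot":[0,0,0],"gripper":-1},{"dp":[0,0,0],"delta_rot":[0,0,0],"gripper":-1},{"dp":[0,0,0],"delta_rot":[0,0,0],"gripper":-1},{"dp":[0,0,0],"delta_rot":[0,0,0],"gripper":-1},{"dp":[0,0,0],"delta_rot":[0,0,0],"gripper":-1},{"dp":[0,0,0],"delta_rot":[0,0,0],"gripper":-1},{"dp":[0,0,0],"delta_rot":[0,0,0],"gripper":-1},{"dp":[0,0,0],"delta_rot":[0,0,0],"gripper":-1},{"dp":[0,0,0],"delta_rot":[0,0,0],"gripper":-1}]'
python3 - <<'E'
from h import *
from cell import order
a=cv2.imread("pics/s5.png"); b=grab("side","s6.png"); d=cv2.absdiff(a,b).max(2)
S=cam("side"); print("diff whole/blank",(d>25).sum(),(d[120:215,240:325]>25).sum(),"lug-down px",proj(S,[.588,.095,.088]))
if (d[120:215,240:325]>25).sum()<15: print("handing in",bot.get_obs()["ft_force"]); order.sign_off()
E
```

```text
time: 30.5
position: [0.5807, 0.1694, 0.3127]
eef_rot: [-0.0, 0.999, 0.041, -0.001]
ft_force: [-2.0, 0.3, -25.6]
opening: 0.0236
diff whole/blank 0 0 lug-down px [282.90607102 196.25113689]
handing in [ -1.58421208   0.08075038 -24.9808723 ]
the job is handed in; nothing more can be done
```

The job is handed in at about 30.5 s, with the gripper still holding the knob up. I loosened the clamp lever, swung the rest out, clamped the lever again, then gripped the plunger knob and lifted it to its stop.

- **Rest and lever:** The rest measured about 1.53 rad before I clamped it. Later pictures show the bar still about square and the lever back over the bed. The lever reached its clamped stop at 17 N.
- **Plunger:** I lifted the knob about 12.5 mm by the tool reading and held it with a steady pull of about 25 N, against a 13 N spring. The grip opening stayed at 23.5 mm.
- **Blank:** It rolled by itself and the lug hangs straight down. Two side pictures taken 2 s apart were identical.
- **Bystanders:** None of the pictures taken after the moves showed any disturbed, but I did not check each one separately.

No check failed. The only disagreements were knob and ball positions about 2–3 mm from prediction, and the grip on the knob sits about 2–3 mm off its centre along the bed, within the pad width.

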